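# Draw a deep-set bin out to its stop with a pull hook

## Task

Take the pull hook, catch it in the loop of the blue bin and draw the bin out along its lane until it is hard up against the lane's front stop and the sprung catch has risen behind it. Make sure by holding a steady pull of about 12 N on it for half a second or more, but never pull harder than 20 N. Then unhook and lay the hook flat on the table clear of the rack; do not touch the bins with the hand, and leave the grey bin and the other things where they are.

Things in the scene. Friction and masses are not known exactly. Their poses are not given: they have to be found in the camera images.
- bin_rack: Fixed grey steel rack, 190 mm wide, with two lanes side by side. Origin at table height, midway between the lanes; x points into the lanes (away from the robot), y to its left, z up. Lane floors (white runners) are 14 mm up, lane centres at y = +47 and -47 mm, lanes 88 mm wide. Low guides beside the front part (x = -30 to 106 mm) are 26 mm, the front stops 30 mm high over the table.
- deck_edge (a point): Middle of the front lower edge of the rack's upper deck, at rack x = 100 mm, 84 mm over the table. The deck (6 mm thick, 16 mm upstands at its sides and rear) covers both lanes from here to rack x = 235 mm, with upright sheets below it at rack y = 0 and +-93 mm.
- bin_blue: Blue open bin, 80 mm (x, along the lane) x 84 x 52 mm, loose, about 0.7 kg with two brass fittings in it; in either lane, pushed back under the deck. Origin at the centre of its underside; front face at x = -40 mm (towards the robot). Against its stop its origin is at rack x = 24 to 44 mm. It slides with a drag of about 3 to 8 N, a little more where it rides over the catch.
- bin_blue_loop (a point): Middle of the opening of the blue bin's pull loop, 28 mm over the bin's underside, 10.5 mm in front of its face. The loop is a U of 5 mm brass rod in the upright plane through the bin's middle (bin x, z), open sideways (bin y): 22 mm high inside, 21 mm deep from the face to its front bar, whose axis is upright, 13 mm in front of this point.
- bin_grey: Grey bin of the same shape with the same loop, in the other lane; to be left alone (at most 10 mm of movement).
- catch_left (a joint): Sprung catch of the left lane (rack y = +47 mm): 0 = risen, 0.17 rad = pressed flat by a bin over it. Catch and rigid front stop (two rubber buffers) sit on one slide, clamped anywhere along 20 mm: buffers at rack x = -16 to 4 mm, not measured. The red tooth, 6 mm over the floor, 83 mm behind the buffers, springs up behind a bin within 3 mm of them and blocks its way back.
- catch_right (a joint): The same for the right lane (rack y = -47 mm); its slide is clamped at a place of its own. The stop plate is notched in the middle, where the loop passes over it. Ahead of it (8 mm thick with the buffers) there is only a low clamp screw, 16 mm high.
- pull_hook: Pull hook lying flat, 140 g: black handle 20 mm wide (y), 24 high (z), 90 long (x = -48 to 42 mm), then a 6 mm steel rod, axis at y = 0, z = 8 mm, to x = 147 mm, where it bends left (+y) and a little back: the bend fills x = 137 to 150, y = 0 to 25.5 mm. Origin at the handle's underside, near the balance point; x runs from handle to hook, z up.
- hook_seat (a point): Point in the bend of the hook where the axis of the loop's front bar lies when the hook pulls: x = 141.5, y = 10, z = 8 mm in the pull hook's frame.
- tape_measure: Yellow tape measure, 34x79x57 mm, between rack and filler; leave it. Origin at its underside.
- thread_tape: White roll of sealing tape, 54 mm across, 15 mm high, on the table at the right; leave it. Origin at its underside.
- spare_coil: Black valve coil, 30x36x46 mm, on the rack's deck; leave it. Origin at its underside.
- seal_jar: Clear jar with black lid, 58x58x56 mm, on the rack's deck; leave it. Origin at its underside.

How it is judged:
By the outcome, as a careful person would: the job done as asked, in the order asked, and still so for the second after the job is handed in, with the robot touching nothing.
It also fails if it takes over 72 s, if anything falls off the work surface, if the arm or the gripper's body presses on something with over 40 N, if the wrist force passes 120 N, or if a joint passes its speed limit or range.

## Robot

A 6-joint arm with a two-finger parallel gripper is mounted at the origin on a cart in front of the work surface, level with it; the furniture and walls round the work are solid. World frame = base frame: x ahead of the robot, y to its left, z up, the work surface at z = 0. Lengths are in m, angles in rad, forces in N, time in s.
With the tool pointing down it reaches from about 0.275 to 0.85 m from the base axis. Payload 5.2 kg.
Tool frame: the origin (TCP) lies at the very end of the fingers, on their centre line; the grasp point (between the pads) lies 19 mm behind it; z points along the fingers, y is the direction in which the jaws open and shut (so a half turn about z gives the same grasp; the last joint's range is limited). The gripper opens to 85 mm and grips with 20 to 120 N. Pads are 22 mm wide; open, the fingers measure 114 mm over their backs; the gripper's body (76 mm by 85 mm) begins 54 mm behind the grasp point. The pads swing forward as they close: fully open they stand 13 mm farther back than shut.
Start: joints at [-1.468, 0.259, 1.535, -0, 1.348, -0.203], TCP at [0.166, -0.524, 0.231] pointing down, gripper open.
Joint ranges: [-3.14, 3.14], [-0.91, 2.08], [0.19, 2.58], [-1.22, 4.36], [0.22, 2.71], [-3.12, 3.12]. Speed limits (rad/s): [2.57, 2.57, 3.14, 3.14, 3.14, 3.14].

## Interface

Orientations are given as [roll, pitch, yaw] about the fixed x, y, z axes, in that order (R = Rz(yaw) Ry(pitch) Rx(roll)).
In Python, from station import read_state, vision, finish_job gives the robot as it stands. The module is installed in compiled form; this text tells all that it offers.
- The arm moves only by the tool move_arm, never from a script. Its argument "rows" is a list of rows, each an object with "claw": the opening, from 0 (shut) to 1 (fully open); "slide": the shift along the tool's x, y, z in mm, a list of three; "spin": the turn about the tool's z in degrees. A call has 1 to 20 rows; each row shifts and turns the commanded pose from where the row before left it, along the tool's axes as they then stand; what a row does not reach is not made up. A row lasts 1/10 s, in which the tool goes at most 50 mm and 8.59 degrees, less where a joint would pass 70% of its speed; a pose out of reach is approached as far as the arm can. A call with a gripper value outside its range is refused whole. The fingers move at their own pace and stop on an object; "newtons" is the grip in N (left out, the last holds). Time passes only in rows, so rows that do not move let the fingers close. It gives the time, the measured TCP pose, the force and the opening at its end, in the units of the state.
- read_state(): the state, without advancing time (a new reading comes with each control period).
- vision.capture(name): name is "scene" or "top"; returns the picture (480x640x3 uint8, red, green, blue); there is no depth.
- vision.camera_model(name): a dict with "K" (3x3 intrinsics, pixels), "dist" ([k1, k2, p1, p2, k3] as OpenCV has them; the pictures are not rectified), "R" (3x3) and "t" (3): a world point X has camera coordinates R X + t. Camera axes: x right, y down, z forward; pixel columns grow to the right and rows downward; lengths in m; the calibration is good to about 2 mm. A picture is of the moment at which its call begins. camera_model takes no time and is no camera call.
- finish_job(): hands the job in, once; it reports no verdict.
The state is a dict: "t": time; "joint_pos": joint angles; "joint_velocities": joint speeds; "joint_torque": joint torques, N m; "position": TCP position; "orientation": TCP orientation; "force": force on the tool from outside, world axes, zero at the start; "torque": the same for the moment, N m; "grip_width": opening from 0.0 (shut) to 1.0 (fully open).
Only numpy, scipy, OpenCV 4.12 (cv2) and the standard library are available. Lean on these libraries where they do the work, as an engineer would, in place of code of your own. Each camera call takes 0.05 s, during which the arm holds its last target. There are 200 camera calls.

## Working session

There is one attempt and no reset: what is moved stays moved. The work goes in short steps, Python scripts to look and compute and a tool call to move; the robot and the scene stay as the last step left them, time stands still between calls to the robot, and variables do not carry over. Pictures are saved under pics/ and viewed, about 8 in all and at most 12, crops included, and the job is handed in when it is done.

Besides the shell and the picture viewer there is one more tool, called after "Emit:" by a JSON object that holds its "op" and its "data". move_arm: Moves the arm, as the interface text tells. Its arguments: {"type":"object","properties":{"rows":{"type":"array","items":{"type":"object","properties":{"claw":{"type":"number"},"slide":{"type":"array","items":{"type":"number"}},"spin":{"type":"number"}}}},"newtons":{"type":"number"}},"required":["rows"]}

```bash
mkdir -p pics; python3 - <<'E'
from station import read_state, vision
import cv2
print(read_state())
for n in("scene","top"):
    m=vision.camera_model(n);print(n,{k:__import__('numpy').round(v,4).tolist() for k,v in m.items()})
    cv2.imwrite(f"pics/{n}0.png",vision.capture(n)[:,:,::-1])
E
```

```text
{'t': 0.0, 'joint_pos': array([-1.46779069e+00,  2.59375872e-01,  1.53608450e+00,  2.95084419e-05,
        1.34797581e+00, -2.02765631e-01]), 'joint_velocities': array([ 3.29461355e-04, -8.67129894e-04, -1.06345178e-03,  6.47604917e-04,
        1.52379755e-03, -5.88316205e-05]), 'joint_torque': array([ 8.00222533e-04, -4.46026361e+01, -2.90567476e+01, -1.32316322e-04,
        1.18163932e-02,  2.53726613e-07]), 'position': array([ 0.16556189, -0.5239474 ,  0.23045642]), 'orientation': array([-3.13979269e+00, -3.99424262e-04,  3.05764366e-01]), 'force': array([ 0.1890798 , -0.48851335,  0.69978995]), 'torque': array([-0.0596003 ,  0.02069044,  0.01816299]), 'grip_width': 1.0007856855687158}
scene {'K': [[536.3191, 0.0, 309.795], [0.0, 536.3191, 244.5687], [0.0, 0.0, 1.0]], 'dist': [-0.1159, 0.0, 0.0, 0.0, 0.0], 'R': [[-0.4739, -0.8805, 0.0067], [-0.3747, 0.1949, -0.9064], [0.7968, -0.4321, -0.4223]], 't': [0.2514, 0.3342, 0.6853]}
top {'K': [[467.6173, 0.0, 319.9813], [0.0, 467.6173, 243.9273], [0.0, 0.0, 1.0]], 'dist': [-0.0486, 0.0, 0.0, 0.0, 0.0], 'R': [[0.0091, -1.0, -0.0025], [-0.9742, -0.0083, -0.2257], [0.2257, 0.0045, -0.9742]], 't': [-0.0432, 0.6138, 0.8024]}
```

View pics/top0.png

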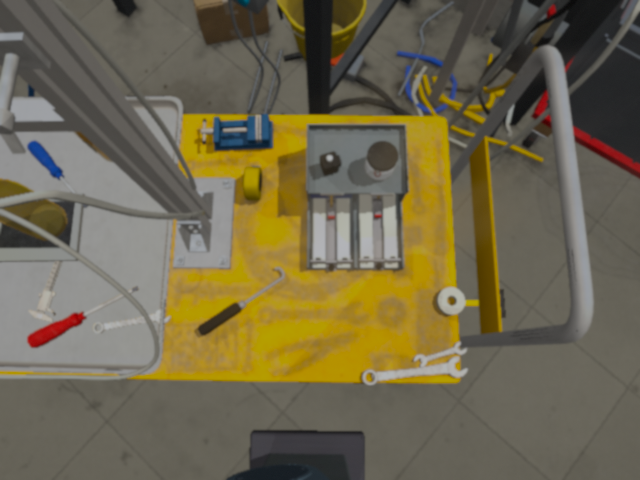

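View pics/scene0.png

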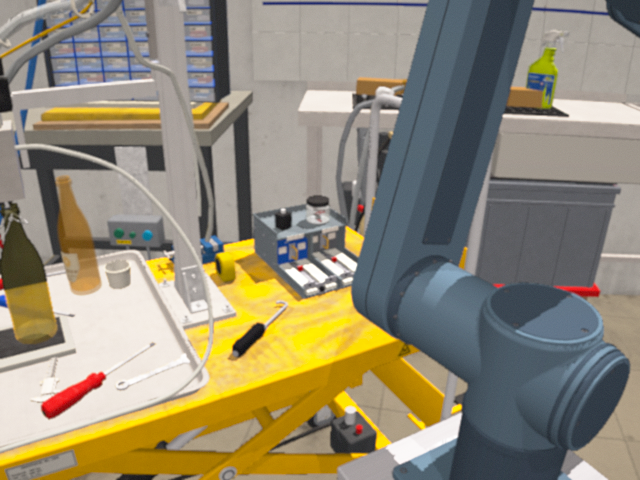

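The top view shows the hook with its handle at (219,318) and its bend at (280,272). The rack spans columns 307-405 and rows 125-270. In the scene view the blue bin is in the left lane at (290,247). Next I'll enlarge the rack and hook.

```bash
cat > h.py <<'E'
import numpy as np, cv2
from station import read_state, vision
def ray(n,px):
    m=vision.camera_model(n);K,d,R,t=[np.array(m[k],float) for k in("K","dist","R","t")]
    u=cv2.undistortPoints(np.array(px,float).reshape(-1,1,2),K,d).reshape(-1,2)
    D=np.c_[u,np.ones(len(u))]@R; return -R.T@t,D
def onz(n,px,z):
    c,D=ray(n,px); return c+D*((z-c[2])/D[:,2])[:,None]
def proj(n,X):
    m=vision.camera_model(n);return cv2.projectPoints(np.array(X,float).reshape(-1,3),cv2.Rodrigues(np.array(m["R"]))[0],np.array(m["t"]),np.array(m["K"]),np.array(m["dist"]))[0].reshape(-1,2)
def tri(p1,p2):
    a,D1=ray("scene",[p1]);b,D2=ray("top",[p2]);A=np.c_[D1[0],-D2[0]]
    s=np.linalg.lstsq(A,b-a,rcond=None)[0];P,Q=a+D1[0]*s[0],b+D2[0]*s[1]
    return (P+Q)/2,np.linalg.norm(P-Q)
def crop(n,x0,y0,w,h,f,name,img=None):
    im=vision.capture(n) if img is None else img
    cv2.imwrite(f"pics/{name}.png",cv2.resize(im[y0:y0+h,x0:x0+w,::-1],None,fx=f,fy=f,interpolation=cv2.INTER_CUBIC))
E
python3 - <<'E'
from h import *
t=cv2.imread("pics/top0.png")[:,:,::-1];s=cv2.imread("pics/scene0.png")[:,:,::-1]
a=cv2.resize(t[115:345,190:420],(575,575),interpolation=2)
cv2.imwrite("pics/a.png",a[:,:,::-1])
crop("scene",220,190,150,120,5,"b",s)
hsv=cv2.cvtColor(np.ascontiguousarray(t),cv2.COLOR_RGB2HSV)
m=cv2.inRange(hsv,(0,0,0),(180,255,70))[295:345,190:260]
p=np.argwhere(m)[:,::-1]+[190,295]; r=cv2.minAreaRect(p.astype(np.float32));print(r,len(p),cv2.boxPoints(r))
E
```

```text
((218.98239135742188, 319.1912536621094), (9.13022232055664, 45.78587341308594), 57.38075256347656) 396 [[197.23947 327.6867 ]
 [235.80362 303.00568]
 [240.72531 310.6958 ]
 [202.16116 335.37683]]
```

View pics/a.png

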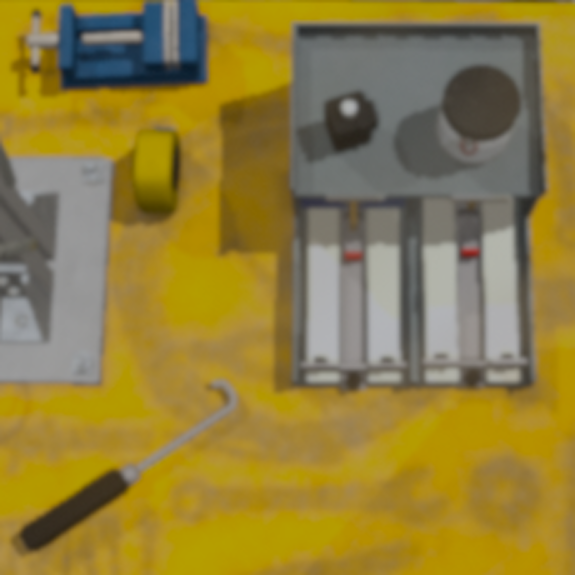

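View pics/b.png

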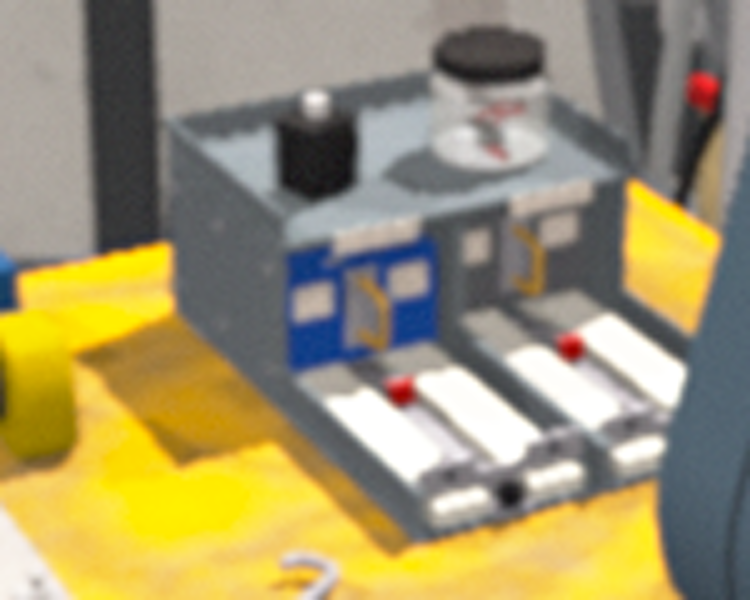

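The crops show the blue bin in the left lane. Its loop front bar is at scene px ≈(296,252). The buffers, red teeth and the hook bend (top px (283,275)) are all visible. Next I'll measure the rack, hook and loop.

```bash
python3 - <<'E'
from h import *
np.set_printoptions(precision=4,suppress=True)
T=lambda u,v:[190+(u+.5)/2.5-.5,115+(v+.5)/2.5-.5]
S=lambda u,v:[220+(u+.5)/5-.5,190+(v+.5)/5-.5]
t=np.ascontiguousarray(cv2.imread("pics/top0.png")[:,:,::-1]);hsv=cv2.cvtColor(t,cv2.COLOR_RGB2HSV)
# white runners
m=cv2.inRange(hsv,(0,0,150),(180,75,255));m[:200]=0;m[257:]=0;m[:,:308]=0;m[:,402:]=0
n,l,st,ce=cv2.connectedComponentsWithStats(m)
for i in range(1,n):
    if st[i,4]>200:
        p=[]
        for r in range(st[i,1]+3,st[i,1]+st[i,3]-3):
            c=np.where(l[r]==i)[0]
            if len(c): p.append([c.mean(),r])
        P=onz("top",p,.014);k=np.polyfit(P[:,0],P[:,1],1);print("runner",st[i],"yaw",np.arctan(k[0]),"y@.55",np.polyval(k,.55))
# red teeth
m=cv2.inRange(hsv,(0,120,80),(8,255,255))|cv2.inRange(hsv,(170,120,80),(180,255,255));m[:195]=0;m[235:]=0;m[:,:300]=0;m[:,410:]=0
n,l,st,ce=cv2.connectedComponentsWithStats(m)
for i in range(1,n):
    if st[i,4]>3: print("tooth",ce[i],st[i,4],onz("top",[ce[i]],.019))
print("guide ends z26",onz("top",[T(297,383),T(532,383)],.026))
print("deck front z90",onz("top",[T(293,193),T(541,193)],.090))
print("buffer L z25",onz("top",[T(320,361),T(384,361),T(441,359),T(508,358)],.028))
b=np.array([[197.24,327.69],[235.8,303.0],[240.7,310.7],[202.2,335.4]])
print("handle corners z20",onz("top",b,.018))
print("rod",onz("top",[T(130,475),T(212,419),T(230,404),T(228,392),T(213,386)],.008))
print("loop bar top",[tri(S(375,283),T(353,218))])
for z in(.042,): print("bar mid plane: scene rays"); 
c,D=ray("scene",[S(375,284),S(380,312),S(383,342)]);print(c,D)
E
```

```text
runner [383 206  14  51 614] yaw 0.011343541506721297 y@.55 -0.1776701128557101
runner [313 213  13  44 533] yaw 0.0005557929306591489 y@.55 -0.03592700687689691
runner [337 212  13  45 537] yaw 0.007273929125068324 y@.55 -0.08320604343337427
runner [360 212  14  45 564] yaw 0.028548701707655846 y@.55 -0.13273487574593412
tooth [377.3529 215.9412] 17 [[ 0.6846 -0.1522  0.019 ]]
tooth [330.6667 217.0667] 15 [[ 0.6814 -0.0585  0.019 ]]
guide ends z26 [[ 0.5764 -0.0157  0.026 ]
 [ 0.5779 -0.1983  0.026 ]]
deck front z90 [[ 0.7093 -0.0125  0.09  ]
 [ 0.711  -0.1983  0.09  ]]
buffer L z25 [[ 0.5936 -0.0334  0.028 ]
 [ 0.594  -0.0832  0.028 ]
 [ 0.596  -0.1275  0.028 ]
 [ 0.5972 -0.1798  0.028 ]]
handle corners z20 [[0.4598 0.1956 0.018 ]
 [0.5078 0.1238 0.018 ]
 [0.4932 0.1137 0.018 ]
 [0.4454 0.1852 0.018 ]]
rod [[0.5057 0.114  0.008 ]
 [0.5503 0.0513 0.008 ]
 [0.5623 0.0374 0.008 ]
 [0.5719 0.0393 0.008 ]
 [0.5766 0.0513 0.008 ]]
loop bar top [(array([ 0.701 , -0.0551,  0.0623]), np.float64(0.006715637757559822))]
bar mid plane: scene rays
[-0.3017  0.4524  0.5907] [[ 0.809  -0.4065 -0.4256]
 [ 0.8042 -0.4061 -0.4351]
 [ 0.7995 -0.4049 -0.4452]]
```

Emit:
{"op": "move_arm", "data": {"newtons": 40, "rows": [{"claw": 1, "slide": [0, 0, 0], "spin": -7.7}, {"spin": -7.7}, {"spin": -7.7}, {"spin": -7.7}, {"spin": -7.7}, {"spin": -7.7}, {"spin": -7.7}, {"spin": -7.7}, {"spin": -7.7}, {"spin": -7.7}, {"spin": -7.7}, {"spin": -7.7}, {"spin": -7.7}, {"spin": -7.3}]}}

```text
schema error: expected keys claw, slide, spin
```

```bash
cat >> h.py <<'E'
def to_tool(target,dyaw_to=None):
    s=read_state();p=s["position"];y=s["orientation"][2];d=np.array(target)-p
    c,n=np.cos(y),np.sin(y)
    print("pos",p.round(4),"rpy",s["orientation"].round(4),"F",s["force"].round(1),"t",round(s["t"],2),"grip",round(s["grip_width"],3))
    print("slide mm",(np.array([d[0]*c+d[1]*n,d[0]*n-d[1]*c,-d[2]])*1e3).round(1), "" if dyaw_to is None else f"spin {-np.degrees((dyaw_to-y+np.pi)%(2*np.pi)-np.pi):.2f}")
E
python3 - <<'E'
from h import *
to_tool([.4754,.1562,.15],np.radians(125)); print(read_state()["joint_pos"])
s=np.ascontiguousarray(cv2.imread("pics/scene0.png")[:,:,::-1]);t=np.ascontiguousarray(cv2.imread("pics/top0.png")[:,:,::-1])
hs=cv2.cvtColor(s,cv2.COLOR_RGB2HSV)[240:265,285:305];ht=cv2.cvtColor(t,cv2.COLOR_RGB2HSV)[190:212,322:340]
print("scene brass");m=(hs[...,0]>12)&(hs[...,0]<32)&(hs[...,1]>90);print([(int(r+240),(np.where(m[r])[0]+285).tolist()) for r in range(25)if m[r].any()])
print("top brass");m=(ht[...,0]>10)&(ht[...,0]<35)&(ht[...,1]>70);print([(int(r+190),(np.where(m[r])[0]+322).tolist()) for r in range(22)if m[r].any()])
E
```

```text
pos [ 0.1656 -0.524   0.2306] rpy [-3.140e+00 -3.000e-04  3.058e-01] F [-0.6  0.  -0.4] t 0.1 grip 0.999
slide mm [ 500.2 -555.4   80.6] spin -107.48
[-1.46779519e+00  2.59263149e-01  1.53596583e+00  1.74588431e-05
  1.34798881e+00 -2.02795061e-01]
scene brass
[(246, [292, 293, 294]), (247, [292, 293, 294]), (248, [293, 294, 295]), (249, [294, 295, 296]), (250, [295, 296]), (251, [296, 297]), (252, [296]), (253, [296]), (254, [296]), (255, [296]), (256, [292, 293, 296]), (257, [292, 293, 294, 295, 296]), (258, [293, 294, 295, 296]), (259, [295, 296])]
top brass
[(195, [331]), (196, [330, 331, 332]), (197, [330, 331, 332]), (198, [330, 331, 332]), (199, [330, 331, 332]), (200, [329, 330, 331, 332, 333]), (201, [329, 330, 331, 332, 333]), (202, [330, 331, 332, 333]), (203, [330, 331, 332]), (204, [330, 331, 332]), (205, [330, 331, 332]), (206, [330, 331])]
```

```bash
python3 - <<'E'
from h import *
np.set_printoptions(precision=4,suppress=True)
print(onz("top",[[331,206.5]],.0285),onz("top",[[331,206.5]],.0555), onz("top",[[331,200]],.0555))
for p in ([296.2,251],[296.2,254],[296.2,258]):
    c,D=ray("scene",[p])
    print([(c+D[0]*(y-c[1])/D[0][1]).round(4) for y in(-.0563,-.0583,-.0603)])
print(proj("scene",[[.705,-.0583,.053],[.705,-.0583,.031]]),proj("top",[[.7025,-.0583,.0555],[.7025,-.0583,.0285]]))
E
```

```text
[[ 0.7006 -0.0589  0.0285]] [[ 0.692  -0.0583  0.0555]] [[ 0.7052 -0.0583  0.0555]]
[array([ 0.7025, -0.0563,  0.0497]), array([ 0.7065, -0.0583,  0.0476]), array([ 0.7104, -0.0603,  0.0454])]
[array([ 0.7026, -0.0563,  0.0419]), array([ 0.7065, -0.0583,  0.0397]), array([ 0.7105, -0.0603,  0.0376])]
[array([ 0.7027, -0.0563,  0.0314]), array([ 0.7066, -0.0583,  0.0292]), array([ 0.7106, -0.0603,  0.027 ])]
[[296.4741 249.1332]
 [296.5109 257.5914]] [[331.     201.3341]
 [330.7237 205.5853]]
```

Emit:
{"op": "move_arm", "data": {"newtons": 40, "rows": [{"claw": 1, "slide": [0, 0, 0], "spin": -7.7}, {"claw": 1, "slide": [0, 0, 0], "spin": -7.7}, {"claw": 1, "slide": [0, 0, 0], "spin": -7.7}, {"claw": 1, "slide": [0, 0, 0], "spin": -7.7}, {"claw": 1, "slide": [0, 0, 0], "spin": -7.7}, {"claw": 1, "slide": [0, 0, 0], "spin": -7.7}, {"claw": 1, "slide": [0, 0, 0], "spin": -7.7}, {"claw": 1, "slide": [0, 0, 0], "spin": -7.7}, {"claw": 1, "slide": [0, 0, 0], "spin": -7.7}, {"claw": 1, "slide": [0, 0, 0], "spin": -7.7}, {"claw": 1, "slide": [0, 0, 0], "spin": -7.7}, {"claw": 1, "slide": [0, 0, 0], "spin": -7.7}, {"claw": 1, "slide": [0, 0, 0], "spin": -7.7}, {"claw": 1, "slide": [0, 0, 0], "spin": -7.4}, {"claw": 1, "slide": [0, 0, 0], "spin": 0}]}}

```text
t: 1.6
position: [0.1656, -0.5242, 0.2308]
orientation: [3.141, -0.001, 2.183]
force: [-0.8, 0.1, -0.2]
grip_width: 0.999
```

```bash
python3 - <<'E'
from h import *
to_tool([.4754,.1562,.12],np.radians(125)); print(read_state()["joint_pos"])
E
```

```text
pos [ 0.1656 -0.5242  0.2308] rpy [ 3.1411e+00 -9.0000e-04  2.1832e+00] F [-0.8  0.1 -0.2] t 1.6 grip 0.999
slide mm [378.6 644.6 110.8] spin 0.09
[-1.46776178e+00  2.59013407e-01  1.53563998e+00  1.43110342e-05
  1.34799406e+00 -2.08013697e+00]
```

Emit:
{"op": "move_arm", "data": {"rows": [{"claw": 1, "slide": [20, 34, 6], "spin": 0}, {"claw": 1, "slide": [20, 34, 6], "spin": 0}, {"claw": 1, "slide": [20, 34, 6], "spin": 0}, {"claw": 1, "slide": [20, 34, 6], "spin": 0}, {"claw": 1, "slide": [20, 34, 6], "spin": 0}, {"claw": 1, "slide": [20, 34, 6], "spin": 0}, {"claw": 1, "slide": [20, 34, 6], "spin": 0}, {"claw": 1, "slide": [20, 34, 6], "spin": 0}, {"claw": 1, "slide": [20, 34, 6], "spin": 0}, {"claw": 1, "slide": [20, 34, 6], "spin": 0}, {"claw": 1, "slide": [20, 34, 6], "spin": 0}, {"claw": 1, "slide": [20, 34, 6], "spin": 0}, {"claw": 1, "slide": [20, 34, 6], "spin": 0}, {"claw": 1, "slide": [20, 34, 6], "spin": 0}, {"claw": 1, "slide": [20, 34, 6], "spin": 0}, {"claw": 1, "slide": [20, 34, 6], "spin": 0}, {"claw": 1, "slide": [20, 34, 6], "spin": 0}, {"claw": 1, "slide": [20, 34, 6], "spin": 0}, {"claw": 1, "slide": [19, 33, 4], "spin": 0}, {"claw": 1, "slide": [0, 0, 0], "spin": 0}]}}

```text
t: 3.6
position: [0.4775, 0.1595, 0.1186]
orientation: [3.14, -0.001, 2.182]
force: [-0.4, -0.4, 0.1]
grip_width: 1.002
```

```bash
python3 - <<'E'
from h import *
to_tool([.4754,.1562,.003],np.radians(125)); print(read_state()["joint_pos"])
E
```

```text
pos [0.4775 0.1595 0.1186] rpy [ 3.1405e+00 -8.0000e-04  2.1820e+00] F [-0.4 -0.4  0.1] t 3.6 grip 1.002
slide mm [ -1.5  -3.6 115.6] spin 0.02
[ 9.96603223e-02  2.83710117e-01  1.80133259e+00  1.39475815e-03
  1.05597651e+00 -5.12236363e-01]
```

Emit:
{"op": "move_arm", "data": {"rows": [{"claw": 1, "slide": [-1.5, -3.6, 20], "spin": 0}, {"claw": 1, "slide": [0, 0, 30], "spin": 0}, {"claw": 1, "slide": [0, 0, 30], "spin": 0}, {"claw": 1, "slide": [0, 0, 20], "spin": 0}, {"claw": 1, "slide": [0, 0, 10], "spin": 0}, {"claw": 1, "slide": [0, 0, 5], "spin": 0}, {"claw": 1, "slide": [0, 0, 0], "spin": 0}, {"claw": 0, "slide": [0, 0, 0], "spin": 0}, {"claw": 0, "slide": [0, 0, 0], "spin": 0}, {"claw": 0, "slide": [0, 0, 0], "spin": 0}, {"claw": 0, "slide": [0, 0, 0], "spin": 0}, {"claw": 0, "slide": [0, 0, 0], "spin": 0}, {"claw": 0, "slide": [0, 0, 0], "spin": 0}, {"claw": 0, "slide": [0, 0, 0], "spin": 0}, {"claw": 0, "slide": [0, 0, 0], "spin": 0}], "newtons": 60}}

```text
t: 5.1
position: [0.4749, 0.1529, 0.005]
orientation: [3.14, 0.001, 2.182]
force: [-0.3, -0.4, 6.1]
grip_width: 0.218
```

Emit:
{"op": "move_arm", "data": {"rows": [{"claw": 0, "slide": [0, 0, -10], "spin": 0}, {"claw": 0, "slide": [0, 0, -20], "spin": 0}, {"claw": 0, "slide": [0, 0, -30], "spin": 0}, {"claw": 0, "slide": [0, 0, -30], "spin": 0}, {"claw": 0, "slide": [0, 0, -20], "spin": 0}, {"claw": 0, "slide": [0, 0, 0], "spin": -7}, {"claw": 0, "slide": [0, 0, 0], "spin": -7}, {"claw": 0, "slide": [0, 0, 0], "spin": -7}, {"claw": 0, "slide": [0, 0, 0], "spin": -7}, {"claw": 0, "slide": [0, 0, 0], "spin": -7}, {"claw": 0, "slide": [0, 0, 0], "spin": -7}, {"claw": 0, "slide": [0, 0, 0], "spin": -7}, {"claw": 0, "slide": [0, 0, 0], "spin": -6.5}, {"claw": 0, "slide": [0, 0, 0], "spin": 0}, {"claw": 0, "slide": [0, 0, 0], "spin": 0}]}}

```text
t: 6.6
position: [0.4739, 0.1527, 0.1144]
orientation: [-3.142, -0.0, -3.136]
force: [-0.1, -0.5, -1.5]
grip_width: 0.215
```

```bash
python3 - <<'E'
from h import *
to_tool([.5,-.05,.115],np.radians(180.6))
t=vision.capture("top");s=vision.capture("scene")
cv2.imwrite("pics/c.png",np.hstack([cv2.resize(t[190:340,180:340],(400,375),interpolation=2),cv2.resize(s[180:330,180:340],(400,375),interpolation=2)])[:,:,::-1])
E
```

```text
pos [0.4739 0.1527 0.1144] rpy [-3.1415e+00 -4.0000e-04 -3.1355e+00] F [-0.1 -0.5 -1.5] t 6.6 grip 0.215
slide mm [ -24.8 -202.9   -0.6] spin -0.25
```

View pics/c.png

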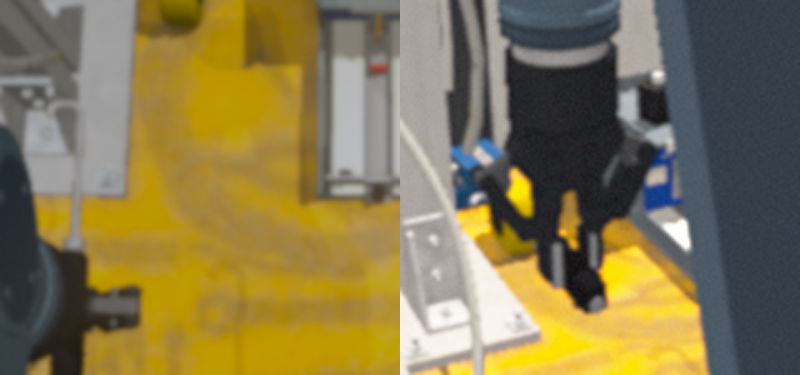

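Left crop: the hook is held and points +x, with the bend at top px ≈(206,232) and turned to the left as needed. The right crop shows the fingers holding the handle cleanly. Next I'll measure the rod relative to the TCP.

```bash
python3 - <<'E'
from h import *
np.set_printoptions(precision=4,suppress=True)
t=vision.capture("top");g=cv2.cvtColor(t,cv2.COLOR_RGB2HSV)
crop("top",185,215,60,80,7,"d",t)
print(proj("top",[[.4739+.155,.1527,.117],[.4739+.05,.1527,.117]]))
for r in range(232,284,6): print(r,g[r,196:220,1].tolist())
E
```

```text
[[213.1043 229.0211]
 [209.4753 287.6476]]
232 [2, 4, 14, 12, 9, 7, 7, 8, 4, 4, 4, 6, 6, 8, 7, 3, 2, 0, 0, 0, 0, 0, 0, 0]
238 [12, 14, 12, 11, 9, 10, 6, 7, 12, 12, 15, 15, 15, 12, 6, 6, 3, 3, 0, 2, 0, 0, 0, 0]
244 [6, 3, 5, 5, 8, 9, 14, 11, 5, 2, 14, 14, 18, 24, 21, 12, 7, 3, 2, 0, 0, 0, 0, 0]
250 [12, 12, 12, 12, 11, 12, 11, 11, 12, 10, 7, 2, 9, 13, 12, 11, 16, 17, 8, 2, 0, 2, 2, 0]
256 [0, 0, 2, 2, 0, 0, 0, 2, 0, 2, 0, 2, 0, 2, 3, 5, 2, 2, 2, 0, 0, 0, 3, 3]
262 [0, 0, 2, 0, 0, 0, 0, 0, 0, 0, 0, 2, 6, 14, 10, 7, 3, 2, 0, 0, 0, 2, 5, 6]
268 [95, 89, 87, 88, 87, 85, 87, 90, 91, 92, 94, 90, 74, 41, 18, 24, 58, 88, 96, 97, 98, 97, 85, 69]
274 [247, 235, 218, 205, 196, 200, 205, 203, 202, 196, 188, 167, 105, 39, 21, 57, 139, 214, 255, 255, 255, 255, 255, 255]
280 [216, 239, 250, 249, 249, 237, 220, 209, 201, 195, 193, 168, 95, 31, 23, 73, 154, 214, 239, 244, 255, 255, 255, 255]
```

View pics/d.png

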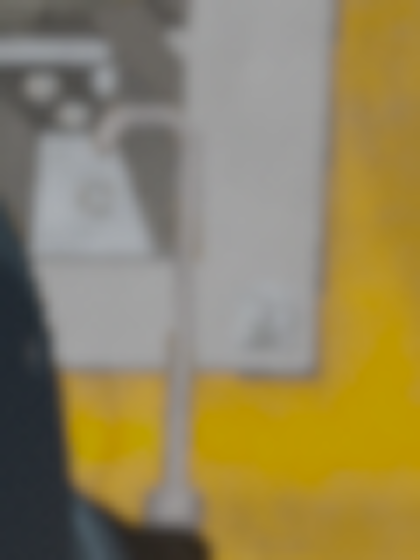

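The rod leaves the handle at top px (210,285) and the bend's far edge is at (211,230). The hook is therefore gripped nearly straight, with its end about 152.5 mm ahead of the TCP. I'll move to the lane approach.

Emit:
{"op": "move_arm", "data": {"rows": [{"claw": 0, "slide": [0, 10, 0], "spin": 0.8}, {"claw": 0, "slide": [-2, 25, 0], "spin": 0}, {"claw": 0, "slide": [-3, 30, 0], "spin": 0}, {"claw": 0, "slide": [-4, 35, 0], "spin": 0}, {"claw": 0, "slide": [-4, 35, 0], "spin": 0}, {"claw": 0, "slide": [-4, 35, 0], "spin": 0}, {"claw": 0, "slide": [-3, 30, 0], "spin": 0}, {"claw": 0, "slide": [-2, 25, 0], "spin": 0}, {"claw": 0, "slide": [-2, 15, 0], "spin": 0}, {"claw": 0, "slide": [0, 7, 0], "spin": 0}, {"claw": 0, "slide": [0, 0, 0], "spin": 0}, {"claw": 0, "slide": [0, 0, 0], "spin": 0}]}}

```text
t: 7.95
position: [0.4992, 0.3986, 0.1141]
orientation: [-3.141, -0.001, 3.136]
force: [-0.2, -0.8, -1.3]
grip_width: 0.221
```

```bash
python3 - <<'E'
from h import *
to_tool([.5,-.0945,.039],np.radians(180.6))
E
```

```text
pos [0.4992 0.3986 0.1141] rpy [-3.1407e+00 -6.0000e-04  3.1361e+00] F [-0.2 -0.8 -1.3] t 7.95 grip 0.221
slide mm [  -3.5 -493.1   75.1] spin -0.91
```

I moved the wrong way in y (a sign slip), so the hook may have passed the post. I'll check it before going back.

```bash
python3 - <<'E'
from h import *
t=vision.capture("top");s=vision.capture("scene")
cv2.imwrite("pics/e.png",np.hstack([cv2.resize(t[140:360,0:240],(480,440),interpolation=2),cv2.resize(s[170:390,0:160],(320,440),interpolation=2)])[:,:,::-1])
print(onz("top",[[175,180],[232,180],[228,267],[190,230],[205,230]],0.0), proj("top",[[.4992+.1525,.3986,.117]]))
E
```

```text
[[0.76555847 0.26824871 0.        ]
 [0.7661151  0.14791924 0.        ]
 [0.58138206 0.14626146 0.        ]
 [0.65730841 0.22839495 0.        ]
 [0.65754565 0.19753087 0.        ]] [[ 79.67629778 215.92436834]]
```

View pics/e.png

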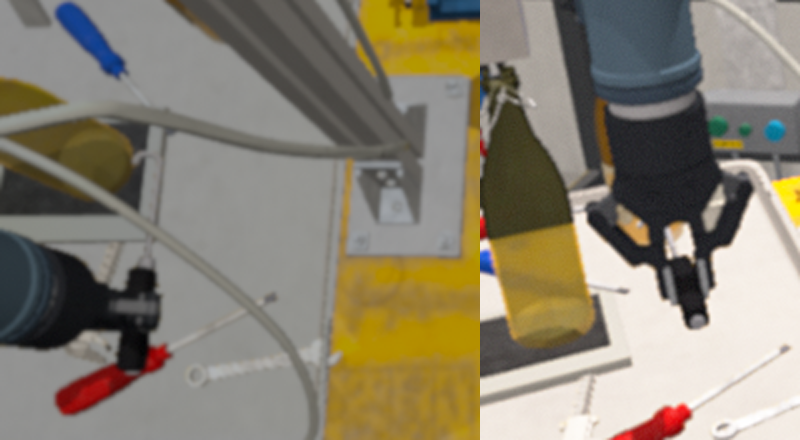

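No visible harm: the hook is still held straight, with its bend at top px (78,217) where it was predicted. I'll back off in x, then return across.

Emit:
{"op": "move_arm", "data": {"rows": [{"claw": 0, "slide": [20, 0, 0], "spin": 0}, {"claw": 0, "slide": [30, 0, 0], "spin": 0}, {"claw": 0, "slide": [20, 0, 0], "spin": 0}, {"claw": 0, "slide": [0, -18, 0], "spin": 0}, {"claw": 0, "slide": [0, -35, 0], "spin": 0}, {"claw": 0, "slide": [0, -40, 0], "spin": 0}, {"claw": 0, "slide": [0, -40, 0], "spin": 0}, {"claw": 0, "slide": [0, -40, 0], "spin": 0}, {"claw": 0, "slide": [0, -40, 0], "spin": 0}, {"claw": 0, "slide": [0, -40, 0], "spin": 0}, {"claw": 0, "slide": [0, -40, 0], "spin": 0}, {"claw": 0, "slide": [0, -40, 0], "spin": 0}, {"claw": 0, "slide": [0, -40, 0], "spin": 0}, {"claw": 0, "slide": [0, -40, 0], "spin": 0}, {"claw": 0, "slide": [0, -40, 0], "spin": 0}, {"claw": 0, "slide": [0, -30, 0], "spin": 0}, {"claw": 0, "slide": [0, -10, 0], "spin": 0}, {"claw": 0, "slide": [0, 0, 0], "spin": 0}, {"claw": 0, "slide": [0, 0, 0], "spin": 0}]}}

```text
t: 9.95
position: [0.4264, -0.0924, 0.1143]
orientation: [3.141, -0.0, 3.136]
force: [0.0, -0.3, -1.1]
grip_width: 0.222
```

```bash
python3 - <<'E'
from h import *
to_tool([.5,-.0945,.039],np.radians(179.7))
E
```

```text
pos [ 0.4264 -0.0924  0.1143] rpy [ 3.1409e+00 -4.0000e-04  3.1357e+00] F [ 0.  -0.3 -1.1] t 9.95 grip 0.222
slide mm [-73.6  -1.7  75.3] spin -0.04
```

Emit:
{"op": "move_arm", "data": {"rows": [{"claw": 0, "slide": [-20, -0.5, 0], "spin": 0}, {"claw": 0, "slide": [-35, -0.5, 10], "spin": 0}, {"claw": 0, "slide": [-35, -0.5, 25], "spin": 0}, {"claw": 0, "slide": [-20, 0, 25], "spin": 0}, {"claw": 0, "slide": [-4, 0, 15], "spin": 0}, {"claw": 0, "slide": [0, 0, 0], "spin": 0}, {"claw": 0, "slide": [0, 0, 0], "spin": 0}, {"claw": 0, "slide": [0, 0, 0], "spin": 0}]}}

```text
t: 10.75
position: [0.5406, -0.0948, 0.0405]
orientation: [-3.141, 0.001, 3.137]
force: [-1.0, -0.9, -1.6]
grip_width: 0.215
```

```bash
python3 - <<'E'
from h import *
to_tool([.572,-.0945,.039],np.radians(179.7))
t=vision.capture("top");s=vision.capture("scene")
cv2.imwrite("pics/f.png",np.hstack([cv2.resize(t[180:280,295:375],(400,500),interpolation=2),cv2.resize(s[220:320,255:335],(400,500),interpolation=2)])[:,:,::-1])
p=read_state()["position"]
print(proj("top",p+[.1525,.001,.003]),proj("scene",p+[.1525,.001,.003]),proj("scene",p+[.1395,.0235,.003]),proj("scene",p+[.06,.0,.003]))
E
```

```text
pos [ 0.5406 -0.0948  0.0405] rpy [-3.1412e+00  1.0000e-03  3.1371e+00] F [-1.  -0.9 -1.6] t 10.75 grip 0.215
slide mm [-31.4   0.4   1.5] spin 0.04
[[349.18372294 207.77741024]] [[312.33986102 251.55719819]] [[306.47760329 255.67295189]] [[332.69460017 267.55446273]]
```

View pics/f.png

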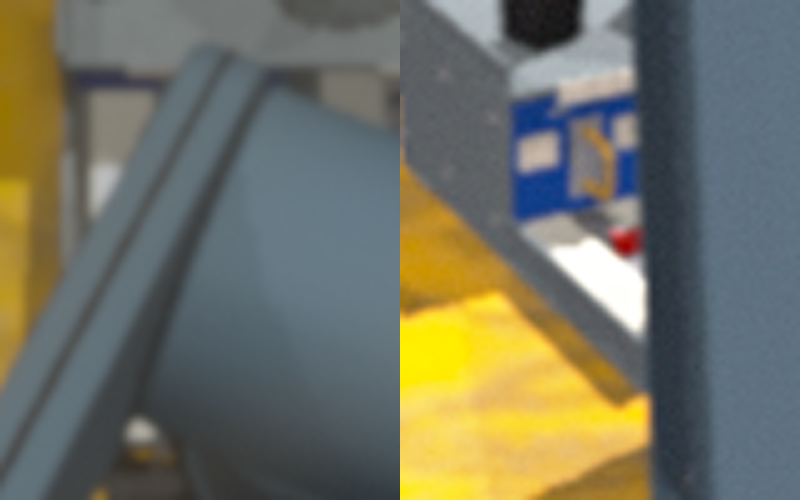

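The arm hides the hook in both views, but the loop stays visible at scene px ≈(296,252). I'll go on by geometry with force checks.

Emit:
{"op": "move_arm", "data": {"rows": [{"claw": 0, "slide": [-10, 0, 0.5], "spin": 0}, {"claw": 0, "slide": [-10, 0, 0.5], "spin": 0}, {"claw": 0, "slide": [-8, 0, 0], "spin": 0}, {"claw": 0, "slide": [-3.5, 0, 0], "spin": 0}, {"claw": 0, "slide": [0, 0, 0], "spin": 0}, {"claw": 0, "slide": [0, 0, 0], "spin": 0}, {"claw": 0, "slide": [0, 0, 0], "spin": 0}]}}

```text
t: 11.55
position: [0.5724, -0.0952, 0.0382]
orientation: [3.142, 0.0, 3.137]
force: [0.1, 0.2, -0.7]
grip_width: 0.219
```

```bash
python3 - <<'E'
from h import *
to_tool([.572,-.0945+.025,.039],np.radians(179.7))
E
```

```text
pos [ 0.5724 -0.0952  0.0382] rpy [3.1415e+00 1.0000e-04 3.1367e+00] F [ 0.1  0.2 -0.7] t 11.55 grip 0.219
slide mm [ 0.5 25.7 -0.8] spin 0.02
```

Emit:
{"op": "move_arm", "data": {"rows": [{"claw": 0, "slide": [0, 3, -1], "spin": 0}, {"claw": 0, "slide": [0, 3, 0], "spin": 0}, {"claw": 0, "slide": [0, 3, 0], "spin": 0}, {"claw": 0, "slide": [0, 3, 0], "spin": 0}, {"claw": 0, "slide": [0, 2, 0], "spin": 0}, {"claw": 0, "slide": [0, 0, 0], "spin": 0}]}}

```text
t: 12.15
position: [0.5723, -0.0808, 0.0393]
orientation: [3.141, -0.0, 3.137]
force: [-0.2, -0.2, -1.5]
grip_width: 0.217
```

```bash
python3 - <<'E'
from h import *
to_tool([.572,-.0693,.039])
crop("scene",265,230,50,40,12,"g")
E
```

```text
pos [ 0.5723 -0.0808  0.0393] rpy [ 3.1414e+00 -3.0000e-04  3.1372e+00] F [-0.2 -0.2 -1.5] t 12.15 grip 0.217
slide mm [ 0.3 11.5  0.3]
```

View pics/g.png

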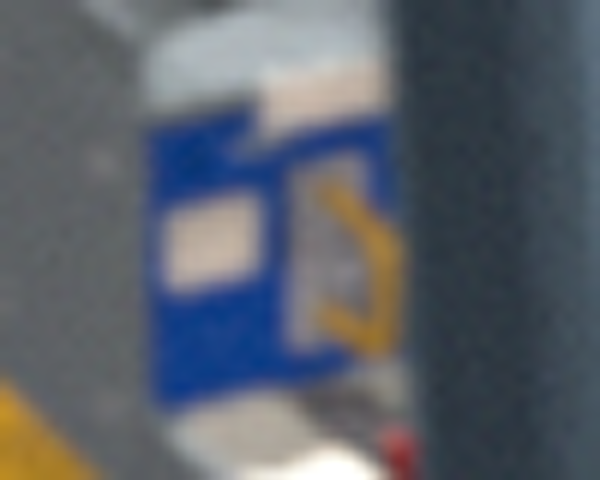

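The loop is seen from its open side, and a lighter grey spot at crop (345,275), scene px (294,253), is probably the hook tip entering. There is no contact force, so I'll continue.

Emit:
{"op": "move_arm", "data": {"rows": [{"claw": 0, "slide": [0, 3, 0], "spin": 0}, {"claw": 0, "slide": [0, 3, 0], "spin": 0}, {"claw": 0, "slide": [0, 3, 0], "spin": 0}, {"claw": 0, "slide": [0, 2.5, 0], "spin": 0}, {"claw": 0, "slide": [0, 0, 0], "spin": 0}, {"claw": 0, "slide": [0, 0, 0], "spin": 0}]}}

```text
t: 12.8
position: [0.572, -0.0693, 0.0391]
orientation: [3.141, -0.001, 3.137]
force: [-3.2, -0.4, -1.4]
grip_width: 0.217
```

```bash
python3 - <<'E'
from h import *
to_tool([.561,-.0693,.039])
crop("scene",265,230,50,40,12,"i")
E
```

```text
pos [ 0.572  -0.0693  0.0391] rpy [ 3.1412e+00 -1.1000e-03  3.1373e+00] F [-3.2 -0.4 -1.4] t 12.8 grip 0.217
slide mm [11.  -0.   0.1]
```

View pics/i.png

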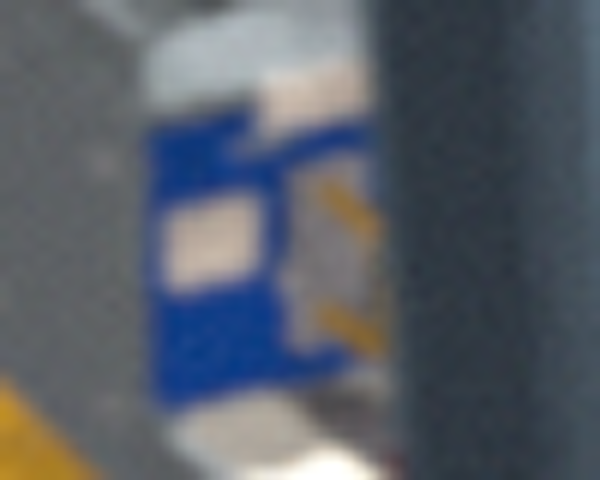

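The x force is −3.2 N, so the bend just touches the bin face, and it is behind the front bar as wanted. I'll draw back.

Emit:
{"op": "move_arm", "data": {"rows": [{"claw": 0, "slide": [2, 0, 0], "spin": 0}, {"claw": 0, "slide": [2, 0, 0], "spin": 0}, {"claw": 0, "slide": [2, 0, 0], "spin": 0}, {"claw": 0, "slide": [2, 0, 0], "spin": 0}, {"claw": 0, "slide": [2, 0, 0], "spin": 0}, {"claw": 0, "slide": [2, 0, 0], "spin": 0}]}}

```text
t: 13.45
position: [0.5604, -0.0697, 0.0394]
orientation: [-3.142, 0.0, 3.137]
force: [0.3, 0.5, -2.2]
grip_width: 0.219
```

Emit:
{"op": "move_arm", "data": {"rows": [{"claw": 0, "slide": [2, 0, 0], "spin": 0}, {"claw": 0, "slide": [2, 0, 0], "spin": 0}, {"claw": 0, "slide": [2, 0, 0], "spin": 0}, {"claw": 0, "slide": [2, 0, 0], "spin": 0}]}}

```text
t: 13.85
position: [0.5533, -0.0698, 0.0396]
orientation: [-3.141, 0.002, 3.137]
force: [3.1, 0.2, -2.5]
grip_width: 0.222
```

Engaged, with a +3 N pull. I estimate the buffer at x≈0.598, which puts the stop at TCP x≈0.430. I'll draw the bin out in stages.

Emit:
{"op": "move_arm", "data": {"rows": [{"claw": 0, "slide": [2.5, 0, 0], "spin": 0}, {"claw": 0, "slide": [3, 0, 0], "spin": 0}, {"claw": 0, "slide": [3, 0, 0], "spin": 0}, {"claw": 0, "slide": [3, 0, 0], "spin": 0}, {"claw": 0, "slide": [3, 0, 0], "spin": 0}, {"claw": 0, "slide": [3, 0, 0], "spin": 0}, {"claw": 0, "slide": [3, 0, 0], "spin": 0}, {"claw": 0, "slide": [3, 0, 0], "spin": 0}, {"claw": 0, "slide": [3, 0, 0], "spin": 0}, {"claw": 0, "slide": [3, 0, 0], "spin": 0}]}}

```text
t: 14.85
position: [0.5228, -0.0695, 0.0394]
orientation: [-3.142, 0.0, 3.137]
force: [4.4, 0.1, -1.9]
grip_width: 0.218
```

Emit:
{"op": "move_arm", "data": {"rows": [{"claw": 0, "slide": [3, 0, 0], "spin": 0}, {"claw": 0, "slide": [3, 0, 0], "spin": 0}, {"claw": 0, "slide": [3, 0, 0], "spin": 0}, {"claw": 0, "slide": [3, 0, 0], "spin": 0}, {"claw": 0, "slide": [3, 0, 0], "spin": 0}, {"claw": 0, "slide": [3, 0, 0], "spin": 0}, {"claw": 0, "slide": [3, 0, 0], "spin": 0}, {"claw": 0, "slide": [3, 0, 0], "spin": 0}, {"claw": 0, "slide": [3, 0, 0], "spin": 0}, {"claw": 0, "slide": [3, 0, 0], "spin": 0}]}}

```text
t: 15.85
position: [0.4928, -0.0693, 0.0393]
orientation: [3.142, -0.0, 3.137]
force: [3.0, -0.4, -1.6]
grip_width: 0.216
```

Emit:
{"op": "move_arm", "data": {"rows": [{"claw": 0, "slide": [3, 0, 0], "spin": 0}, {"claw": 0, "slide": [3, 0, 0], "spin": 0}, {"claw": 0, "slide": [3, 0, 0], "spin": 0}, {"claw": 0, "slide": [3, 0, 0], "spin": 0}, {"claw": 0, "slide": [3, 0, 0], "spin": 0}, {"claw": 0, "slide": [3, 0, 0], "spin": 0}, {"claw": 0, "slide": [3, 0, 0], "spin": 0}, {"claw": 0, "slide": [3, 0, 0], "spin": 0}, {"claw": 0, "slide": [3, 0, 0], "spin": 0}, {"claw": 0, "slide": [3, 0, 0], "spin": 0}]}}

```text
t: 16.85
position: [0.4628, -0.0692, 0.0393]
orientation: [-3.142, 0.0, 3.137]
force: [3.7, -0.3, -1.3]
grip_width: 0.217
```

```bash
python3 - <<'E'
from h import *
to_tool([.4305,-.0697,.039])
t=vision.capture("top");s=vision.capture("scene")
cv2.imwrite("pics/j.png",np.hstack([cv2.resize(t[180:290,295:375],(400,550),interpolation=2),cv2.resize(s[210:320,255:335],(400,550),interpolation=2)])[:,:,::-1])
E
```

```text
pos [ 0.4628 -0.0692  0.0393] rpy [-3.1416e+00  1.0000e-04  3.1367e+00] F [ 3.7 -0.3 -1.3] t 16.85 grip 0.217
slide mm [32.3 -0.6  0.3]
```

View pics/j.png

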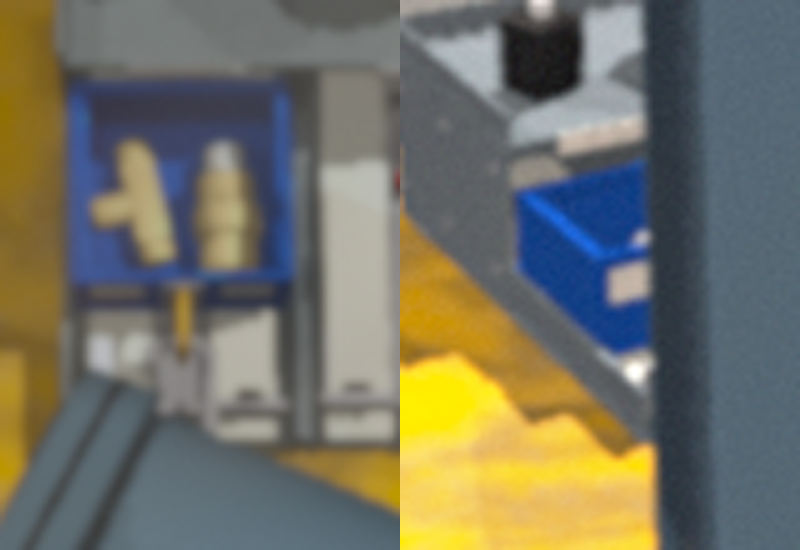

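The blue bin is following the hook, its front edge at top px row ≈236 and the fittings inside. Force is 3.7 N. I'll creep to the stop.

Emit:
{"op": "move_arm", "data": {"rows": [{"claw": 0, "slide": [2, 0, 0], "spin": 0}, {"claw": 0, "slide": [2, 0, 0], "spin": 0}, {"claw": 0, "slide": [2, 0, 0], "spin": 0}, {"claw": 0, "slide": [2, 0, 0], "spin": 0}, {"claw": 0, "slide": [2, 0, 0], "spin": 0}, {"claw": 0, "slide": [2, 0, 0], "spin": 0}, {"claw": 0, "slide": [2, 0, 0], "spin": 0}, {"claw": 0, "slide": [2, 0, 0], "spin": 0}, {"claw": 0, "slide": [2, 0, 0], "spin": 0}, {"claw": 0, "slide": [2, 0, 0], "spin": 0}, {"claw": 0, "slide": [1, 0, 0], "spin": 0}]}}

```text
t: 18.05
position: [0.4417, -0.069, 0.0393]
orientation: [3.142, -0.0, 3.137]
force: [5.1, -0.8, -0.9]
grip_width: 0.217
```

Emit:
{"op": "move_arm", "data": {"rows": [{"claw": 0, "slide": [0.6, 0, 0], "spin": 0}, {"claw": 0, "slide": [0.6, 0, 0], "spin": 0}, {"claw": 0, "slide": [0.6, 0, 0], "spin": 0}, {"claw": 0, "slide": [0.6, 0, 0], "spin": 0}, {"claw": 0, "slide": [0.6, 0, 0], "spin": 0}]}}

```text
t: 18.55
position: [0.439, -0.0691, 0.0393]
orientation: [3.142, 0.0, 3.137]
force: [3.4, -0.3, -1.3]
grip_width: 0.218
```

Emit:
{"op": "move_arm", "data": {"rows": [{"claw": 0, "slide": [0.5, 0, 0], "spin": 0}, {"claw": 0, "slide": [0.5, 0, 0], "spin": 0}, {"claw": 0, "slide": [0.5, 0, 0], "spin": 0}, {"claw": 0, "slide": [0.5, 0, 0], "spin": 0}, {"claw": 0, "slide": [0.5, 0, 0], "spin": 0}, {"claw": 0, "slide": [0.5, 0, 0], "spin": 0}]}}

```text
t: 19.15
position: [0.436, -0.0691, 0.0393]
orientation: [-3.142, 0.0, 3.137]
force: [4.1, -0.5, -1.5]
grip_width: 0.217
```

Emit:
{"op": "move_arm", "data": {"rows": [{"claw": 0, "slide": [0.5, 0, 0], "spin": 0}, {"claw": 0, "slide": [0.5, 0, 0], "spin": 0}, {"claw": 0, "slide": [0.5, 0, 0], "spin": 0}, {"claw": 0, "slide": [0.5, 0, 0], "spin": 0}]}}

```text
t: 19.55
position: [0.4339, -0.0691, 0.0393]
orientation: [3.142, -0.0, 3.137]
force: [2.9, -0.6, -1.6]
grip_width: 0.221
```

Emit:
{"op": "move_arm", "data": {"rows": [{"claw": 0, "slide": [0.5, 0, 0], "spin": 0}, {"claw": 0, "slide": [0.5, 0, 0], "spin": 0}, {"claw": 0, "slide": [0.5, 0, 0], "spin": 0}]}}

```text
t: 19.85
position: [0.4325, -0.069, 0.0393]
orientation: [3.142, -0.0, 3.137]
force: [3.5, -0.7, -1.4]
grip_width: 0.219
```

Emit:
{"op": "move_arm", "data": {"rows": [{"claw": 0, "slide": [0.5, 0, 0], "spin": 0}, {"claw": 0, "slide": [0.5, 0, 0], "spin": 0}, {"claw": 0, "slide": [0.5, 0, 0], "spin": 0}]}}

```text
t: 20.15
position: [0.431, -0.069, 0.0393]
orientation: [3.142, 0.0, 3.137]
force: [3.7, 0.3, -2.4]
grip_width: 0.22
```

Emit:
{"op": "move_arm", "data": {"rows": [{"claw": 0, "slide": [0.5, 0, 0], "spin": 0}, {"claw": 0, "slide": [0.5, 0, 0], "spin": 0}]}}

```text
t: 20.35
position: [0.43, -0.0691, 0.0393]
orientation: [-3.142, 0.0, 3.137]
force: [4.4, 0.1, -1.4]
grip_width: 0.218
```

Emit:
{"op": "move_arm", "data": {"rows": [{"claw": 0, "slide": [0.5, 0, 0], "spin": 0}, {"claw": 0, "slide": [0.5, 0, 0], "spin": 0}]}}

```text
t: 20.55
position: [0.429, -0.069, 0.0393]
orientation: [3.142, 0.0, 3.137]
force: [4.2, -0.4, -0.9]
grip_width: 0.219
```

Emit:
{"op": "move_arm", "data": {"rows": [{"claw": 0, "slide": [0.5, 0, 0], "spin": 0}, {"claw": 0, "slide": [0.5, 0, 0], "spin": 0}]}}

```text
t: 20.75
position: [0.4285, -0.0691, 0.0394]
orientation: [-3.141, 0.001, 3.137]
force: [5.1, -0.9, -2.0]
grip_width: 0.22
```

Emit:
{"op": "move_arm", "data": {"rows": [{"claw": 0, "slide": [0.5, 0, 0], "spin": 0}, {"claw": 0, "slide": [0.5, 0, 0], "spin": 0}]}}

```text
t: 20.95
position: [0.4282, -0.0692, 0.0396]
orientation: [-3.141, 0.002, 3.137]
force: [8.0, 1.5, -2.7]
grip_width: 0.22
```

The force is rising at x≈0.428, where the stop was expected.

Emit:
{"op": "move_arm", "data": {"rows": [{"claw": 0, "slide": [0, 0, 0], "spin": 0}]}}

```text
t: 21.05
position: [0.4281, -0.0692, 0.0396]
orientation: [-3.141, 0.002, 3.137]
force: [6.6, 1.6, -3.1]
grip_width: 0.218
```

Emit:
{"op": "move_arm", "data": {"rows": [{"claw": 0, "slide": [0.4, 0, 0], "spin": 0}, {"claw": 0, "slide": [0, 0, 0], "spin": 0}]}}

```text
t: 21.25
position: [0.4281, -0.0693, 0.0397]
orientation: [-3.141, 0.003, 3.137]
force: [7.8, 1.5, -3.2]
grip_width: 0.215
```

Emit:
{"op": "move_arm", "data": {"rows": [{"claw": 0, "slide": [0.4, 0, 0], "spin": 0}, {"claw": 0, "slide": [0.3, 0, 0], "spin": 0}, {"claw": 0, "slide": [0, 0, 0], "spin": 0}]}}

```text
t: 21.55
position: [0.428, -0.0694, 0.0398]
orientation: [-3.141, 0.004, 3.137]
force: [9.9, 1.5, -3.9]
grip_width: 0.216
```

```bash
python3 - <<'E'
from h import *
for i in range(2): print(read_state()["force"])
E
```

```text
[ 9.94870604  1.46510166 -3.90941502]
[ 9.94870604  1.46510166 -3.90941502]
```

Emit:
{"op": "move_arm", "data": {"rows": [{"claw": 0, "slide": [0.4, 0, 0], "spin": 0}, {"claw": 0, "slide": [0.4, 0, 0], "spin": 0}, {"claw": 0, "slide": [0, 0, 0], "spin": 0}, {"claw": 0, "slide": [0, 0, 0], "spin": 0}]}}

```text
t: 21.95
position: [0.428, -0.0695, 0.04]
orientation: [-3.14, 0.006, 3.137]
force: [11.8, 2.5, -4.1]
grip_width: 0.218
```

Emit:
{"op": "move_arm", "data": {"rows": [{"claw": 0, "slide": [0, 0, 0], "spin": 0}, {"claw": 0, "slide": [0, 0, 0], "spin": 0}]}}

```text
t: 22.15
position: [0.428, -0.0695, 0.04]
orientation: [-3.14, 0.006, 3.137]
force: [12.4, 1.5, -4.1]
grip_width: 0.219
```

Holding at about 12 N, and I'll keep it there for another 0.9 s.

Emit:
{"op": "move_arm", "data": {"rows": [{"claw": 0, "slide": [0, 0, 0], "spin": 0}, {"claw": 0, "slide": [0, 0, 0], "spin": 0}, {"claw": 0, "slide": [0, 0, 0], "spin": 0}, {"claw": 0, "slide": [0, 0, 0], "spin": 0}, {"claw": 0, "slide": [0, 0, 0], "spin": 0}]}}

```text
t: 22.65
position: [0.428, -0.0695, 0.04]
orientation: [-3.14, 0.006, 3.137]
force: [11.8, 1.7, -3.8]
grip_width: 0.218
```

Emit:
{"op": "move_arm", "data": {"rows": [{"claw": 0, "slide": [0, 0, 0], "spin": 0}, {"claw": 0, "slide": [0, 0, 0], "spin": 0}, {"claw": 0, "slide": [0, 0, 0], "spin": 0}, {"claw": 0, "slide": [0, 0, 0], "spin": 0}]}}

```text
t: 23.05
position: [0.428, -0.0695, 0.04]
orientation: [-3.14, 0.006, 3.137]
force: [11.5, 2.3, -4.2]
grip_width: 0.219
```

```bash
python3 - <<'E'
from h import *
to_tool([.428,-.07,.04])
t=vision.capture("top");s=vision.capture("scene")
cv2.imwrite("pics/k.png",np.hstack([cv2.resize(t[180:290,295:375],(400,550),interpolation=2),cv2.resize(s[210:320,255:335],(400,550),interpolation=2)])[:,:,::-1])
E
```

```text
pos [ 0.428  -0.0695  0.04  ] rpy [-3.1405  0.0056  3.1367] F [11.5  2.3 -4.2] t 23.05 grip 0.219
slide mm [-0.  -0.5 -0. ]
```

View pics/k.png

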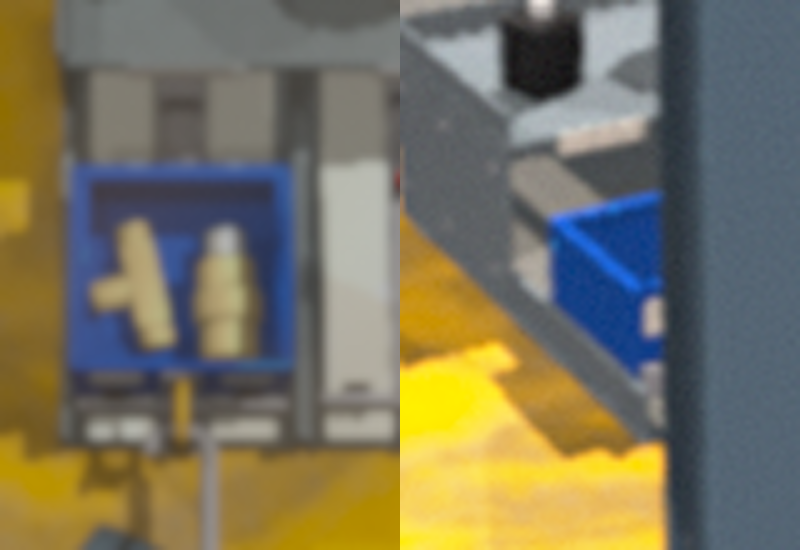

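Top view: the bin is hard up against the stop, front edge at px row ≈254. The rod passes right of the brass loop with the bend behind its bar (px (328,266)). Pull was 11.5–12.4 N for over 1 s. The tooth is hidden behind the bin. Next I'll unhook by moving forward about 10 mm, then right.

Emit:
{"op": "move_arm", "data": {"rows": [{"claw": 0, "slide": [-2, 0, 0], "spin": 0}, {"claw": 0, "slide": [-3, 0, 0], "spin": 0}, {"claw": 0, "slide": [-3, 0, 0], "spin": 0}, {"claw": 0, "slide": [-3, 0, 0], "spin": 0}, {"claw": 0, "slide": [-2, 0, 0], "spin": 0}, {"claw": 0, "slide": [0, 0, 0], "spin": 0}, {"claw": 0, "slide": [0, 0, 0], "spin": 0}]}}

```text
t: 23.85
position: [0.4378, -0.069, 0.0392]
orientation: [3.141, -0.001, 3.137]
force: [-0.1, 0.6, -1.9]
grip_width: 0.221
```

```bash
python3 - <<'E'
from h import *
to_tool([.4385,-.1045,.04])
crop("top",295,210,80,75,8,"l")
E
```

```text
pos [ 0.4378 -0.069   0.0392] rpy [ 3.1414e+00 -6.0000e-04  3.1368e+00] F [-0.1  0.6 -1.9] t 23.85 grip 0.221
slide mm [ -0.8 -35.5  -0.8]
```

Emit:
{"op": "move_arm", "data": {"rows": [{"claw": 0, "slide": [-0.5, -2, 0], "spin": 0}, {"claw": 0, "slide": [0, -2, 0], "spin": 0}, {"claw": 0, "slide": [0, -2, 0], "spin": 0}, {"claw": 0, "slide": [0, -2, 0], "spin": 0}]}}

```text
t: 24.3
position: [0.4386, -0.0773, 0.0394]
orientation: [-3.142, 0.0, 3.137]
force: [0.6, 0.4, -1.3]
grip_width: 0.219
```

Emit:
{"op": "move_arm", "data": {"rows": [{"claw": 0, "slide": [0, -2, 0], "spin": 0}, {"claw": 0, "slide": [0, -2, 0], "spin": 0}, {"claw": 0, "slide": [0, -2, 0], "spin": 0}, {"claw": 0, "slide": [0, -2, 0], "spin": 0}]}}

```text
t: 24.7
position: [0.4385, -0.0852, 0.0393]
orientation: [3.142, -0.0, 3.137]
force: [0.2, 1.1, -1.7]
grip_width: 0.215
```

Emit:
{"op": "move_arm", "data": {"rows": [{"claw": 0, "slide": [0, -2, 0], "spin": 0}, {"claw": 0, "slide": [0, -3, 0], "spin": 0}, {"claw": 0, "slide": [0, -3, 0], "spin": 0}, {"claw": 0, "slide": [0, -3, 0], "spin": 0}, {"claw": 0, "slide": [0, -3, 0], "spin": 0}, {"claw": 0, "slide": [0, -3, 0], "spin": 0}, {"claw": 0, "slide": [0, -2, 0], "spin": 0}, {"claw": 0, "slide": [0, 0, 0], "spin": 0}]}}

```text
t: 25.5
position: [0.4385, -0.1044, 0.0393]
orientation: [-3.142, 0.0, 3.136]
force: [-0.1, -0.1, -1.6]
grip_width: 0.217
```

It came free with almost no force. I'll withdraw from the rack, raise the hook and turn it for laying down.

Emit:
{"op": "move_arm", "data": {"rows": [{"claw": 0, "slide": [10, 0, 0], "spin": 0}, {"claw": 0, "slide": [20, 0, 0], "spin": 0}, {"claw": 0, "slide": [20, 0, 0], "spin": 0}, {"claw": 0, "slide": [15, 0, -10], "spin": 0}, {"claw": 0, "slide": [0, 0, -20], "spin": 0}, {"claw": 0, "slide": [0, 0, -20], "spin": 0}, {"claw": 0, "slide": [0, 25, -10], "spin": 0}, {"claw": 0, "slide": [0, 40, 0], "spin": 0}, {"claw": 0, "slide": [0, 40, 0], "spin": 0}, {"claw": 0, "slide": [0, 40, 0], "spin": 0}, {"claw": 0, "slide": [0, 40, 0], "spin": 0}, {"claw": 0, "slide": [0, 40, 0], "spin": 0}, {"claw": 0, "slide": [0, 20, 0], "spin": 0}, {"claw": 0, "slide": [-10, 0, 0], "spin": 0}, {"claw": 0, "slide": [-20, 0, 0], "spin": 0}, {"claw": 0, "slide": [-25, 0, 0], "spin": 0}, {"claw": 0, "slide": [-18, 0, 0], "spin": 0}, {"claw": 0, "slide": [0, 0, 0], "spin": 0}]}}

```text
t: 27.3
position: [0.4502, 0.1398, 0.0994]
orientation: [-3.141, 0.002, 3.136]
force: [-0.1, -0.1, -1.5]
grip_width: 0.218
```

Emit:
{"op": "move_arm", "data": {"rows": [{"claw": 0, "slide": [0, 0, 0], "spin": 7}, {"claw": 0, "slide": [0, 0, 0], "spin": 7}, {"claw": 0, "slide": [0, 0, 0], "spin": 7}, {"claw": 0, "slide": [0, 0, 0], "spin": 7}, {"claw": 0, "slide": [0, 0, 0], "spin": 7}, {"claw": 0, "slide": [0, 0, 0], "spin": 7}, {"claw": 0, "slide": [0, 0, 0], "spin": 7}, {"claw": 0, "slide": [0, 0, 0], "spin": 6}, {"claw": 0, "slide": [0, 0, 20], "spin": 0}, {"claw": 0, "slide": [0, 0, 25], "spin": 0}, {"claw": 0, "slide": [0, 0, 20], "spin": 0}, {"claw": 0, "slide": [0, 0, 10], "spin": 0}, {"claw": 0, "slide": [0, 0, 5], "spin": 0}, {"claw": 0, "slide": [0, 0, 0], "spin": 0}, {"claw": 0, "slide": [0, 0, 0], "spin": 0}]}}

```text
t: 28.8
position: [0.4481, 0.1408, 0.02]
orientation: [3.141, 0.001, 2.177]
force: [1.3, -0.5, -1.6]
grip_width: 0.216
```

```bash
python3 - <<'E'
from h import *
to_tool([.45,.14,.005],np.radians(125))
E
```

```text
pos [0.4481 0.1408 0.02  ] rpy [3.1407e+00 6.0000e-04 2.1767e+00] F [ 1.3 -0.5 -1.6] t 28.8 grip 0.216
slide mm [-1.7  1.1 15. ] spin -0.28
```

Emit:
{"op": "move_arm", "data": {"rows": [{"claw": 0, "slide": [0, 0, 5], "spin": 0}, {"claw": 0, "slide": [0, 0, 4], "spin": 0}, {"claw": 0, "slide": [0, 0, 3], "spin": 0}, {"claw": 0, "slide": [0, 0, 1], "spin": 0}, {"claw": 0, "slide": [0, 0, 1], "spin": 0}, {"claw": 0, "slide": [0, 0, 0], "spin": 0}]}}

```text
t: 29.4
position: [0.4476, 0.1409, 0.0052]
orientation: [-3.142, -0.0, 2.177]
force: [-0.2, -0.5, -1.2]
grip_width: 0.216
```

Emit:
{"op": "move_arm", "data": {"rows": [{"claw": 0, "slide": [0, 0, 0.7], "spin": 0}, {"claw": 0, "slide": [0, 0, 0], "spin": 0}]}}

```text
t: 29.6
position: [0.4477, 0.1409, 0.005]
orientation: [3.141, 0.0, 2.177]
force: [-1.5, 0.3, 3.6]
grip_width: 0.219
```

Emit:
{"op": "move_arm", "data": {"rows": [{"claw": 0, "slide": [0, 0, 0.7], "spin": 0}, {"claw": 0, "slide": [0, 0, 0], "spin": 0}]}}

```text
t: 29.8
position: [0.4477, 0.1409, 0.005]
orientation: [3.141, 0.0, 2.177]
force: [-3.5, -0.6, 11.5]
grip_width: 0.219
```

The hook is resting on the table. I'll release gently and lift away.

Emit:
{"op": "move_arm", "data": {"rows": [{"claw": 0.25, "slide": [0, 0, -0.7], "spin": 0}, {"claw": 0.35, "slide": [0, 0, 0], "spin": 0}, {"claw": 0.5, "slide": [0, 0, 0], "spin": 0}, {"claw": 0.7, "slide": [0, 0, 0], "spin": 0}, {"claw": 0.7, "slide": [0, 0, 0], "spin": 0}, {"claw": 0.7, "slide": [0, 0, 0], "spin": 0}, {"claw": 0.7, "slide": [0, 0, -5], "spin": 0}, {"claw": 0.7, "slide": [0, 0, -15], "spin": 0}, {"claw": 0.7, "slide": [0, 0, -30], "spin": 0}, {"claw": 0.7, "slide": [0, 0, -40], "spin": 0}, {"claw": 0.7, "slide": [0, 0, -40], "spin": 0}, {"claw": 0.7, "slide": [0, 0, -40], "spin": 0}, {"claw": 0.7, "slide": [0, 0, 0], "spin": 0}]}}

```text
t: 31.1
position: [0.4512, 0.1412, 0.1805]
orientation: [3.132, 0.006, 2.177]
force: [0.3, -0.5, 0.0]
grip_width: 0.697
```

Emit:
{"op": "move_arm", "data": {"rows": [{"claw": 0.7, "slide": [0, 0, -40], "spin": 0}, {"claw": 0.7, "slide": [15, 30, 0], "spin": 0}, {"claw": 0.7, "slide": [15, 30, 0], "spin": 0}, {"claw": 0.7, "slide": [15, 30, 0], "spin": 0}, {"claw": 0.7, "slide": [0, 0, 0], "spin": 0}]}}

```text
t: 31.6
position: [0.497, 0.2318, 0.2138]
orientation: [3.141, -0.001, 2.179]
force: [1.1, -0.7, 0.5]
grip_width: 0.702
```

```bash
python3 - <<'E'
from h import *
np.set_printoptions(precision=4,suppress=True)
to_tool([.45,.14,.2])
t=vision.capture("top");cv2.imwrite("pics/end.png",t[:,:,::-1]);s=vision.capture("scene");cv2.imwrite("pics/ends.png",s[:,:,::-1])
h=cv2.cvtColor(t,cv2.COLOR_RGB2HSV);o=cv2.cvtColor(cv2.imread("pics/top0.png"),cv2.COLOR_BGR2HSV)
b=cv2.inRange(h,(105,120,50),(130,255,255));b[:180]=0;b[290:]=0;b[:,:300]=0;b[:,:][:,410:]=0
p=np.argwhere(b);print("blue rows/cols",p.min(0),p.max(0),len(p)); 
print("bin front rim",onz("top",[[331,p[:,0].max()+.5]],.066),"rear rim",onz("top",[[331,p[:,0].min()-.5]],.066))
# hook handle
m=cv2.inRange(h,(0,0,0),(180,255,70));m[:270]=0;m[360:]=0;m[:,:190]=0;m[:,290:]=0
n,l,st,ce=cv2.connectedComponentsWithStats(m)
for i in range(1,n):
    if st[i,4]>100: print("dark",st[i],ce[i],onz("top",[ce[i]],.018))
# changed pixels for static things
a=cv2.imread("pics/top0.png")[:,:,::-1].astype(int);d=np.abs(a-t).sum(2)
for nm,(x0,y0,x1,y1) in dict(deck=(308,125,405,190),tape=(240,160,268,202),roll=(435,285,470,318),greylane=(358,192,403,268)).items(): print(nm,(d[y0:y1,x0:x1]>90).sum(),(y1-y0)*(x1-x0))
print("predicted tip px",proj("top",[[.4477+.1525*.570,.1409-.1525*.822,.008]]))
E
```

```text
pos [0.497  0.2318 0.2138] rpy [ 3.1408 -0.0009  2.1791] F [ 1.1 -0.7  0.5] t 31.6 grip 0.702
slide mm [-48.5 -91.1  13.8] 
blue rows/cols [213 310] [253 353] 598
bin front rim [[ 0.5969 -0.0585  0.066 ]] rear rim [[ 0.6767 -0.0582  0.066 ]]
dark [205 320  42  31 432] [225.2176 334.8935] [[0.447  0.1412 0.018 ]]
deck 0 6305
tape 0 1176
roll 0 1155
greylane 0 3420
predicted tip px [[292.4724 290.3972]]
```

```bash
python3 -c "
from station import finish_job
print(finish_job())"
```

```text
the job is handed in; nothing more can be done
None
```

The blue bin is drawn out against its front stop, the hook is laid flat on the table, and the job is handed in at about 32 s.

**Pull:** I hooked the loop and drew the bin out with about 3–5 N of drag. The stop showed up as a clear force rise where I had estimated it. I then held 11.5–12.4 N for over 1 s, and no pull I read was above 12.5 N. Readings came only at the end of each move call.

**Final checks:**
- The bin's front face measured x ≈ 0.597 m, against about 0.598 m estimated for the buffers, and it stayed put after unhooking.
- Unhooking took almost no force. The handle lies at (0.447, 0.141), where I set it down, clear of the rack.
- The top view shows no change at the deck, the tape measure, the tape roll or the grey lane.

**Not confirmed or not as planned:**
- **Catch:** I could not see the red tooth, because the bin hides it from both cameras. That it has risen is inferred from the bin's position and the held pull.
- **Wrong move:** A sign slip early on carried the held hook about 250 mm the wrong way, to the left past the post. A picture afterwards showed the hook still straight in the hand and no visible damage. I do not know the forces during that move.
- **Bin contact:** The hook's bend touched the bin face lightly (about 3 N) while I was hooking it.
- **Pictures:** I used all 12 views, so the unhooking and the final state were checked by force readings and pixel measurements only.

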